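# Snap the long clip-lid box shut

## Robot

A 6-joint arm with a two-finger parallel gripper is mounted at the origin on a cart in front of the work surface, level with it; the furniture and walls round the work are solid. World frame = base frame: x ahead of the robot, y to its left, z up, the work surface at z = 0. Lengths are in mm, angles in rad, forces in N, time in s.
With the tool pointing down it reaches from about 300 to 775 mm from the base axis. Payload 14.6 kg.
Tool frame: the origin (TCP) lies midway between the tips of the shut fingers; the grasp point (between the pads) lies behind it (manip.grip_depth is the z of the grasp point in the tool frame, in mm); z points along the fingers, y is the line along which they close (so a half turn about z gives the same grasp; the last joint's range is limited). The gripper opens to 94 mm and grips with 3 to 60 N. Pads are 16 mm wide; open, the fingers measure 119 mm over their backs; the gripper's body (75 mm by 177 mm) begins 78 mm behind the grasp point.
Start: joints at [-1.261, 0.3, 1.521, -0, 1.321, -0.067], TCP at [202.363, -511.408, 205.446] pointing down, gripper open.
Joint ranges: [-3.03, 3.03], [-0.79, 2.21], [0.23, 2.52], [-1.04, 4.18], [0, 3.07], [-2.55, 2.55]. Speed limits (rad/s): [2.22, 2.22, 2.57, 3.14, 3.14, 3.14].

## Interface

Orientations are given as [roll, pitch, yaw] about the fixed x, y, z axes, in that order (R = Rz(yaw) Ry(pitch) Rx(roll)).
In Python, from cell import manip, cams gives the robot as it stands (manip), with the cameras (cams).
- The arm moves only by the tool nudge_tcp, called as name(argument=value, ...), one argument or row to a line, values as JSON. Schema: {"type":"object","properties":{"segments":{"type":"string"},"jaw":{"type":"number"},"squeeze":{"type":"number"},"only":{"type":"string"},"quiet":{"type":"boolean"},"lines":{"type":"string"}},"required":["segments"],"additionalProperties":false}. segments is a string of 1 to 5 rows, one to a line, with the numbers parted by spaces; each row has 6 numbers: dx, dy, dz in a scale on which 1.0 is 400 mm, then a rotation vector rx, ry, rz in parts of the range, where 1.0 means 2 pi rad; each row is the pose to reach, as a shift and turn from the pose commanded when the call began, along the tool's axes at that moment; what a row does not reach only later rows make up. A row lasts 1/10 s, in which the tool goes at most 50 mm and 0.15 rad, less where a joint would pass 70% of its speed; a pose out of reach is approached as far as the arm can. jaw is the finger opening in mm, set as the call begins (left out keeps the last). The fingers move at their own pace and stop on an object; squeeze is the grip in N (left out, the last holds). Time passes only in rows, so rows that do not move let the fingers close. The tool returns the time, the measured TCP pose, the force, the opening and the grip force at its end. only (a regular expression) keeps the lines of the reply that match it, lines (a string "A,B") keeps lines A to B, and quiet returns only ok. No shift or turn number may pass 1 either way. Input that does not fit is refused with a message, and nothing moves.
- manip.read_state(): the state, without advancing time (a new reading comes with each control period).
- cams.camera(name): name is "scene" or "side" or "wrist"; returns (picture, depth): 384x512x3 uint8, red, green, blue; 384x512 float32, mm along the optical axis (not along the pixel's ray), 0 where there is no reading.
- cams.camera_info(name): a dict with "K" (3x3 intrinsics, pixels), "rvec" (rotation vector, rad) and "tvec" (3), from world to camera coordinates, as OpenCV has them; the wrist camera has in their place "mount" (4x4, takes a point from camera to tool coordinates, whose origin is the TCP and whose axes are the flange's). Camera axes: x right, y down, z forward; pixel columns grow to the right and rows downward; lengths in mm; the calibration is good to about 2 mm. A picture is of the moment at which its call begins: read the wrist's pose just before it. camera_info takes no time and is no camera call.
- manip.sign_off(): hands the job in; it is judged then, once.
The state is a dict: "clock": time; "joints": joint angles; "qd": joint speeds; "effort": joint torques, N m; "eef_pos": TCP position; "eef_rot": TCP orientation; "wrist_force": force on the tool from outside, world axes, zero at the start; "moment": the same for the moment, N m; "finger_gap": finger opening in mm; "finger_force": force on a finger pad.
Only numpy, scipy, OpenCV 4.12 (cv2) and the standard library are available. Lean on these libraries where they do the work, as an engineer would, in place of code of your own. Each camera call takes 0.05 s, during which the arm holds its last target. There are 200 camera calls.

## Task

The longer, oblong one of the two grey clip-lid boxes has been filled: snap its lid shut by pressing down the four tabs round its rim until every one lies flat. The square box still has to be filled, so do not touch it.

Things in the scene. Friction and masses are not known exactly. Their poses are not given: they have to be found in the camera images.
- long_box: Oblong grey storage box with white lid, 120 (x) x 190 (y) x 70 (z) mm, fixed to the worktop. Origin at the centre of its underside, z up, y along its length. The lid's raised middle panel (68 x 138 mm) is 70 mm above the origin, the rim ledge round it 64 mm. Four grey tabs, hinged at the panel's edge in the middle of each side, stand up over the ledge at the start.
- long_box_front (a joint): Grey tab in the middle of the long box's -x long side (nearest the robot at yaw 0); 40 mm wide, 32 long, 4 thick, pointing outward. Hinge line 68 mm up, 34 mm from the centre; press 20 mm farther out. Angle in rad: 0 to 0.2 at the start (outer edge up to 90 mm high), 0.70 = flat, its stop, top level with the panel. Friction hinge: 4 to 5 N there moves it; it stays where left.
- long_box_back (a joint): Grey tab in the middle of the long box's +x long side (farthest at yaw 0); 40 mm wide, 32 long, 4 thick, pointing outward. Hinge line 68 mm up, 34 mm from the centre; press 20 mm farther out. Angle in rad: 0 to 0.2 at the start (outer edge up to 90 mm high), 0.70 = flat, its stop, top level with the panel. Friction hinge: 4 to 5 N there moves it; it stays where left.
- long_box_left (a joint): Grey tab in the middle of the long box's +y short end; 40 mm wide, 32 long, 4 thick, pointing outward. Hinge line 68 mm up, 69 mm from the centre; press 20 mm farther out. Angle in rad: 0 to 0.2 at the start (outer edge up to 90 mm high), 0.70 = flat, its stop, top level with the panel. Friction hinge: 4 to 5 N there moves it; it stays where left.
- long_box_right (a joint): Grey tab in the middle of the long box's -y short end; 40 mm wide, 32 long, 4 thick, pointing outward. Hinge line 68 mm up, 69 mm from the centre; press 20 mm farther out. Angle in rad: 0 to 0.2 at the start (outer edge up to 90 mm high), 0.70 = flat, its stop, top level with the panel. Friction hinge: 4 to 5 N there moves it; it stays where left.
- square_box: Bystander: like the long box, with the same height, colours and four raised tabs, but square, 120 x 120 x 70 mm. Fixed; must not be touched. Origin at the centre of its underside.

How it is judged:
By the outcome, as a careful person would: the job done as asked, in the order asked, and still so for the second after the job is handed in, with the robot touching nothing.
It also fails if it takes over 40 s, if anything falls off the work surface, if the arm or the gripper's body presses on something with over 40 N, if the wrist force passes 120 N, or if a joint passes its speed limit or range.

## Working session

There is one attempt and no reset: what is moved stays moved. The work goes in short steps, Python scripts to look and compute and a tool call to move; the robot and the scene stay as the last step left them, time stands still between calls to the robot, and variables do not carry over. Pictures are saved under pics/ and viewed, at most 10 in all, crops included, and the job is handed in when it is done.

```bash
ls; mkdir -p pics; cat > h.py <<'E'
import numpy as np, cv2
from scipy.spatial.transform import Rotation as R
from cell import manip, cams
def grab(n):
    s=manip.read_state(); im,d=cams.camera(n); i=cams.camera_info(n); K=np.array(i["K"],float)
    if n=="wrist":
        T=np.eye(4);T[:3,:3]=R.from_euler('xyz',s["eef_rot"]).as_matrix();T[:3,3]=s["eef_pos"];T=T@np.array(i["mount"])
    else:
        M=np.eye(4);M[:3,:3]=cv2.Rodrigues(np.array(i["rvec"],float))[0];M[:3,3]=np.ravel(i["tvec"]);T=np.linalg.inv(M)
    return im,d,K,T
def cloud(d,K,T):
    v,u=np.mgrid[:d.shape[0],:d.shape[1]]
    p=np.stack([(u-K[0,2])/K[0,0]*d,(v-K[1,2])/K[1,1]*d,d],-1)
    return p@T[:3,:3].T+T[:3,3]
E
python3 - <<'E'
from h import *
ims=[]
for n in("scene","side"):
    im,d,K,T=grab(n);ims.append(im);np.savez(f"{n}.npz",im=im,d=d,K=K,T=T)
    print(n,T[:3,3].round())
cv2.imwrite("pics/a.png",cv2.resize(np.hstack(ims),(800,300))[:,:,::-1])
print(manip.read_state())
E
```

```text
cell.py
pics
scene [-294.  410.  889.]
side [467. 818. 402.]
{'clock': 0.1, 'joints': array([-1.26060798e+00,  3.00384015e-01,  1.52149507e+00,  3.01204806e-06,
        1.32072377e+00, -6.66076764e-02]), 'qd': array([-0.00097063, -0.0021077 , -0.00191425,  0.00027389, -0.00120388,
       -0.00147059]), 'effort': array([-3.31135161e-04, -5.32643545e+01, -3.53282082e+01,  7.08812289e-02,
        2.35169084e-02, -3.68366636e-05]), 'eef_pos': array([ 202.29185546, -511.19752488,  204.97048968]), 'eef_rot': array([-3.14058489e+00, -7.01485780e-05,  3.76795238e-01]), 'wrist_force': array([ 0.49647304,  0.94420271, -0.36188888]), 'moment': array([-0.01265676, -0.01687177,  0.01535579]), 'finger_force': 0.0, 'finger_gap': 93.64604954571952}
```

View pics/a.png

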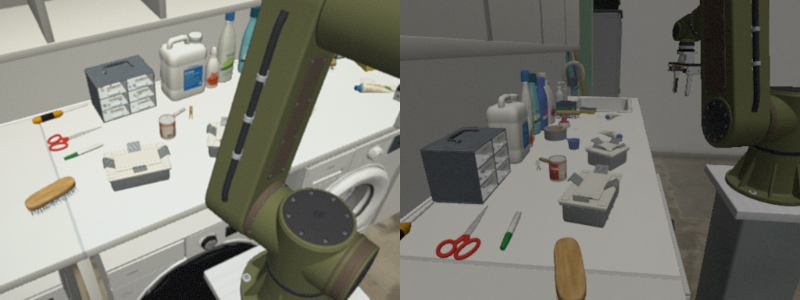

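The picture shows one box at about (140,165) in the scene view and (590,195) in the side view. The second is partly hidden behind the arm at (215,140) and (607,148). Next I'll measure both from depth.

```bash
cat > m.py <<'E'
from h import *
for n in("scene","side"):
    z=np.load(n+".npz");P=cloud(z["d"],z["K"],z["T"]);ok=z["d"]>0
    m=ok&(P[...,2]>58)&(P[...,2]<100)&(P[...,0]>200)&(P[...,0]<800)&(abs(P[...,1])<500)
    k,l,st,c=cv2.connectedComponentsWithStats(m.astype(np.uint8))
    for i in range(1,k):
        if st[i,4]<150: continue
        q=P[l==i]; r=cv2.minAreaRect(q[:,:2].astype(np.float32))
        print(n,st[i],q.mean(0).round(),[np.round(x) for x in r[:2]],round(r[2],1),np.percentile(q[:,2],[5,50,95]).round(1))
z=np.load("scene.npz");s=np.load("side.npz")
a=cv2.resize(z["im"][150:250,120:300],(720,400));b=cv2.resize(s["im"][150:300,190:320],None,fx=3,fy=3)
cv2.imwrite("pics/b.png",cv2.resize(np.hstack([cv2.resize(a,(450,300)),cv2.resize(s["im"][160:290,185:310],(320,300))]),(770,300))[:,:,::-1])
E
python3 m.py
```

```text
scene [203 146  22  17 298] [670.  23.  67.] [array([673.,  22.]), array([56., 60.])] 83.1 [60.2 67.9 71.3]
scene [264 150  28  38 667] [537. -92.  70.] [array([541., -93.]), array([ 60., 129.])] 50.1 [60.8 68.7 84.3]
scene [ 131  180   89   52 3059] [533. 186.  69.] [array([537., 183.]), array([202., 129.])] 80.5 [60.9 68.3 81.8]
side [237 175  58  26 876] [ 516. -107.   72.] [array([ 518., -119.]), array([132., 129.])] 61.8 [61.1 71.1 86.8]
side [191 198  23  14 278] [667.  31.  68.] [array([668.,  24.]), array([58., 55.])] 86.5 [59.2 69.8 72.5]
side [ 203  210   82   59 3015] [536. 204.  71.] [array([535., 186.]), array([202., 129.])] 79.4 [62.7 70.8 84. ]
```

View pics/b.png

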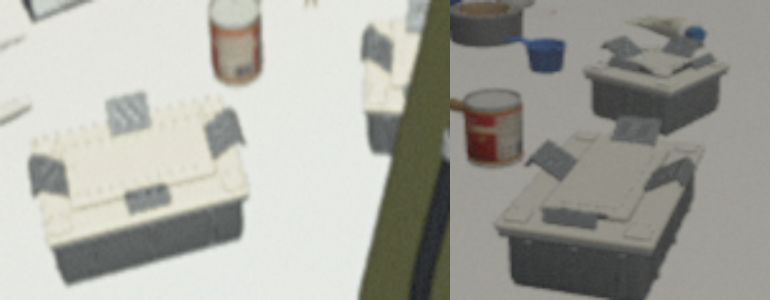

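Seen from above-left, the oblong box is the nearer, left one, centred at about (536,185) with its long axis at about 80°. All four of its tabs are up. The square box is near (520,-119). I'll shut the fingers and travel over the long box, turning to line up with it.

The rows are not in the units I measure in: shifts go in shares of 400 mm and turns go in shares of 2 pi rad. I convert before sending: 165 mm is 0.4125, -155 mm is -0.3875, -0.7 rad is -0.1114.

nudge_tcp(
  segments="0.0825 -0.0775 -0.04 0 0 -0.0223\n0.165 -0.155 -0.08 0 0 -0.0446\n0.2475 -0.2325 -0.12 0 0 -0.0668\n0.33 -0.31 -0.16 0 0 -0.0891\n0.4125 -0.3875 -0.2 0 0 -0.1114",
  jaw=0,
)

```text
clock: 0.6
eef_pos: [299.0, -304.8, 285.9]
eef_rot: [-3.141, -0.0, 1.082]
wrist_force: [1.2, -0.4, 0.4]
finger_gap: 57.8
finger_force: 0.0
```

```bash
cat > go.py <<'E'
import sys
from h import *
s=manip.read_state();r=R.from_euler('xyz',s["eef_rot"]);t=list(map(float,sys.argv[1:]))
print((r.inv().apply(np.array(t[:3])-s["eef_pos"])).round(1),"rotvec",(r.inv()*R.from_euler('xyz',[np.pi,0,t[3]])).as_rotvec().round(3),s["eef_pos"].round(1),s["wrist_force"].round(1))
E
python3 go.py 536 185 285 1.39
```

```text
[543.7 -20.7   1. ] rotvec [-0.    -0.    -0.308] [ 299.  -304.8  285.9] [ 1.2 -0.4  0.4]
```

Converted, 240 mm is 0.6, 192 mm is 0.48, -0.3 rad is -0.0477.

nudge_tcp(
  segments="0.12 -0.005 0 0 0 -0.0159\n0.24 -0.01 0 0 0 -0.0318\n0.36 -0.015 0 0 0 -0.0477\n0.48 -0.02 0 0 0 -0.0477\n0.6 -0.025 0 0 0 -0.0477",
)

```text
clock: 1.1
eef_pos: [404.1, -88.6, 285.5]
eef_rot: [3.141, 0.0, 1.377]
wrist_force: [0.2, -1.2, -0.3]
finger_gap: 17.4
finger_force: 0.0
```

```bash
python3 go.py 536 185 285 1.39
```

```text
[293.8  76.8   0.5] rotvec [ 0.     0.    -0.013] [404.1 -88.6 285.5] [ 0.2 -1.2 -0.3]
```

Converted, 240 mm is 0.6, 192 mm is 0.48, -0.013 rad is -0.0021.

nudge_tcp(
  segments="0.12 0.03 0 0 0 -0.0021\n0.24 0.0625 0 0 0 -0.0021\n0.36 0.0925 0 0 0 -0.0021\n0.48 0.125 0 0 0 -0.0021\n0.6 0.155 0 0 0 -0.0021",
)

```text
clock: 1.6
eef_pos: [511.3, 135.2, 285.2]
eef_rot: [-3.141, 0.0, 1.39]
wrist_force: [1.0, -0.9, 0.3]
finger_gap: 0.7
finger_force: 0.0
```

nudge_tcp(
  segments="0.09 0.0175 0 0 0 0\n0.09 0.0175 0 0 0 0\n0.09 0.0175 0 0 0 0",
)

```text
clock: 1.9
eef_pos: [524.0, 167.5, 284.8]
eef_rot: [-3.14, 0.001, 1.391]
wrist_force: [-0.5, -0.2, -0.1]
finger_gap: 0.5
finger_force: 0.0
```

```bash
python3 go.py 536 185 285 1.39
python3 - <<'E'
from h import *
im,d,K,T=grab("wrist");np.savez("wrist.npz",im=im,d=d,K=K,T=T);print(T.round(2))
cv2.imwrite("pics/c.png",im[:,:,::-1])
E
```

```text
[19.4  8.7 -0.3] rotvec [-0.001  0.001  0.001] [524.  167.5 284.8] [-0.5 -0.2 -0.1]
[[ 9.8000e-01 -1.7000e-01 -5.0000e-02  5.3808e+02]
 [-1.8000e-01 -9.5000e-01 -2.7000e-01  2.4522e+02]
 [-0.0000e+00  2.7000e-01 -9.6000e-01  4.6298e+02]
 [ 0.0000e+00  0.0000e+00  0.0000e+00  1.0000e+00]]
```

View pics/c.png

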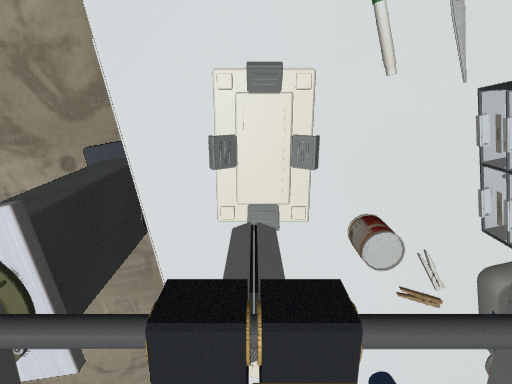

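The wrist view shows the whole oblong box, with its panel at about (263,148) and tabs at (265,76), (222,152), (304,152) and (263,214). I'll measure the centre, yaw and tabs from here.

```bash
cat > w.py <<'E'
from h import *
z=np.load("wrist.npz");P=cloud(z["d"],z["K"],z["T"]);im=z["im"]
hsv=cv2.cvtColor(im,cv2.COLOR_RGB2HSV)
X=P[...,:2]-[536,185]
m=(z["d"]>0)&(P[...,2]>57)&(P[...,2]<100)&(np.hypot(X[...,0],X[...,1])<135);m[224:]=0
r=cv2.minAreaRect(P[m][:,:2].astype(np.float32));print(r)
cream=(m&(im.mean(2)>150)).astype(np.uint8)
c,_=cv2.findContours(cream,0,2);c=max(c,key=cv2.contourArea)
# lid corners by rays onto the ledge z=64
bx=cv2.boxPoints(cv2.minAreaRect(c));ray=np.c_[(bx-z["K"][:2,2])/np.diag(z["K"])[:2],np.ones(4)]@z["T"][:3,:3].T
o=z["T"][:3,3];g=o+ray*((64-o[2])/ray[:,2])[:,None];print(g.round(1),g.mean(0).round(1))
k,l,st,cc=cv2.connectedComponentsWithStats((m&(im.mean(2)<135)).astype(np.uint8))
for i in range(1,k):
    if st[i,4]>100:
        q=P[l==i];print(st[i],q.mean(0).round(1),np.percentile(q[:,2],[2,50,98]).round(1))
e=P[130:170,245:282].reshape(-1,3);print("panel z",np.median(e[:,2]))
E
python3 w.py
```

```text
((538.978759765625, 185.0230712890625), (194.5584259033203, 131.07992553710938), 79.87360382080078)
[[497.8 284.9  64. ]
 [613.3 263.9  64. ]
 [589.5  78.4  64. ]
 [458.3 102.1  64. ]] [539.7 182.3  64. ]
[ 247   62   36   31 1082] [553.8 265.2  77.3] [68.9 77.8 84.1]
[209 135  28  35 893] [491.1 191.5  78.2] [68.8 78.8 85.9]
[290 135  30  35 885] [586.7 174.1  78.9] [69.1 79.6 86.9]
[247 204  32  20 592] [524.9 104.9  74.6] [68.5 74.8 81. ]
panel z 69.90861068162832
```

```bash
python3 go.py 554.6 271.7 110 1.39; python3 go.py 592.2 174.6 110 1.39;python3 go.py 485.8 193.4 110 1.39;python3 go.py 523.4 96.3 110 1.39
```

```text
[108.8  11.4 175.1] rotvec [-0.001  0.    -0.   ] [524.  166.8 285.1] [ 0.6 -0.3 -0. ]
[ 20.   65.8 175.1] rotvec [-0.001  0.    -0.   ] [524.  166.8 285.1] [ 0.6 -0.3 -0. ]
[ 19.4 -42.2 175.1] rotvec [-0.001  0.    -0.   ] [524.  166.8 285.1] [ 0.6 -0.3 -0. ]
[-69.4  12.2 175.1] rotvec [-0.001  0.    -0.   ] [524.  166.8 285.1] [ 0.6 -0.3 -0. ]
```

Converted, 175 mm is 0.4375, 132 mm is 0.33.

nudge_tcp(
  segments="-0.0425 0.0075 0.11 0 0 0\n-0.0875 0.015 0.22 0 0 0\n-0.13 0.0225 0.33 0 0 0\n-0.1725 0.03 0.4375 0 0 0\n-0.1725 0.03 0.4375 0 0 0",
)

```text
clock: 2.45
eef_pos: [520.8, 94.3, 106.2]
eef_rot: [-3.134, 0.003, 1.386]
wrist_force: [-0.6, 0.5, -0.2]
finger_gap: 0.5
finger_force: 0.0
```

nudge_tcp(
  segments="0 0 0.0375 0 0 0\n0 0 0.0625 0 0 0\n0 0 0.08 0 0 0\n0 0 0.095 0 0 0\n0 0 0.095 0 0 0",
)

```text
clock: 2.95
eef_pos: [523.8, 97.3, 72.6]
eef_rot: [3.141, -0.0, 1.39]
wrist_force: [-0.0, 0.3, 0.1]
finger_gap: 0.5
finger_force: 0.1
```

```bash
python3 go.py 523.4 96.3 70 1.39
```

```text
[-1.  -0.2  2.6] rotvec [ 0. -0. -0.] [523.8  97.3  72.6] [-0.   0.3  0.1]
```

Converted, 4 mm is 0.01, 3 mm is 0.0075.

nudge_tcp(
  segments="0 0 0.005 0 0 0\n0 0 0.0075 0 0 0\n0 0 0.01 0 0 0\n0 0 0.01 0 0 0",
)

```text
clock: 3.35
eef_pos: [523.9, 97.1, 70.0]
eef_rot: [3.141, -0.0, 1.39]
wrist_force: [-6.9, -3.0, 17.7]
finger_gap: 0.2
finger_force: 8.9
```

The right tab is at its stop: TCP at z = 70.0 with 18 N. Next is the back tab.

Converted, 89 mm is 0.2225, 60 mm is 0.15.

nudge_tcp(
  segments="0 0 -0.105 0 0 0\n0.075 0.045 -0.105 0 0 0\n0.15 0.09 -0.105 0 0 0\n0.2225 0.135 -0.105 0 0 0\n0.2225 0.135 -0.105 0 0 0",
)

```text
clock: 3.85
eef_pos: [593.9, 177.5, 110.0]
eef_rot: [3.141, -0.001, 1.392]
wrist_force: [0.2, -1.4, -0.1]
finger_gap: 0.6
finger_force: 0.0
```

nudge_tcp(
  segments="0 0 0.0375 0 0 0\n0 0 0.0625 0 0 0\n0 0 0.0825 0 0 0\n0 0 0.1 0 0 0\n0 0 0.105 0 0 0",
)

```text
clock: 4.35
eef_pos: [593.2, 174.4, 69.8]
eef_rot: [3.14, -0.0, 1.389]
wrist_force: [-7.3, -4.2, 27.4]
finger_gap: 0.5
finger_force: 14.0
```

nudge_tcp(
  segments="0 0 0 0 0 0\n0 0 0 0 0 0",
)

```text
clock: 4.55
eef_pos: [593.1, 174.4, 70.0]
eef_rot: [3.14, -0.0, 1.389]
wrist_force: [-4.2, -3.2, 16.0]
finger_gap: 0.5
finger_force: 8.2
```

```bash
python3 go.py 592.2 174.6 70 1.39
```

```text
[ 0. -1. -0.] rotvec [ 0.002 -0.    -0.001] [593.1 174.4  70. ] [-4.2 -3.2 16. ]
```

Back tab is flat. Next is the left: tool shift (89,-54), keeping high.

Converted, 89 mm is 0.2225, 60 mm is 0.15.

nudge_tcp(
  segments="0 0 -0.105 0 0 0\n0.075 -0.045 -0.105 0 0 0\n0.15 -0.09 -0.105 0 0 0\n0.2225 -0.1375 -0.105 0 0 0\n0.2225 -0.1375 -0.105 0 0 0",
)

```text
clock: 5.05
eef_pos: [552.8, 275.1, 110.0]
eef_rot: [-3.141, -0.0, 1.393]
wrist_force: [-0.2, -0.2, 0.3]
finger_gap: 0.2
finger_force: 0.0
```

nudge_tcp(
  segments="0 0 0.0375 0 0 0\n0 0 0.0625 0 0 0\n0 0 0.0825 0 0 0\n0 0 0.1 0 0 0\n0 0 0.105 0 0 0",
)

```text
clock: 5.55
eef_pos: [555.2, 272.0, 69.7]
eef_rot: [3.141, -0.0, 1.389]
wrist_force: [-10.6, -3.2, 31.0]
finger_gap: 0.5
finger_force: 15.6
```

nudge_tcp(
  segments="0 0 0 0 0 0\n0 0 0 0 0 0",
)

```text
clock: 5.75
eef_pos: [555.1, 271.9, 69.9]
eef_rot: [3.141, -0.0, 1.389]
wrist_force: [-6.3, -2.1, 18.7]
finger_gap: 0.6
finger_force: 9.5
```

```bash
python3 go.py 554.6 271.7 70 1.39; python3 go.py 485.8 193.4 70 1.39
```

```text
[-0.3 -0.5 -0.1] rotvec [ 0.001 -0.    -0.001] [555.1 271.9  69.9] [-6.3 -2.1 18.7]
[-89.8 -54.   -0.2] rotvec [ 0.001 -0.    -0.001] [555.1 271.9  69.9] [-6.3 -2.1 18.7]
```

Converted, -90 mm is -0.225, -60 mm is -0.15.

nudge_tcp(
  segments="0 0 -0.105 0 0 0\n-0.075 -0.045 -0.105 0 0 0\n-0.15 -0.09 -0.105 0 0 0\n-0.225 -0.135 -0.105 0 0 0\n-0.225 -0.135 -0.105 0 0 0",
)

```text
clock: 6.25
eef_pos: [483.3, 190.9, 109.9]
eef_rot: [-3.14, 0.002, 1.388]
wrist_force: [0.1, -1.0, 0.9]
finger_gap: 0.9
finger_force: 0.0
```

nudge_tcp(
  segments="0 0 0.0375 0 0 0\n0 0 0.0625 0 0 0\n0 0 0.0825 0 0 0\n0 0 0.1 0 0 0\n0 0 0.105 0 0 0",
)

```text
clock: 6.75
eef_pos: [485.5, 193.9, 69.5]
eef_rot: [-3.141, 0.0, 1.39]
wrist_force: [-17.0, -4.9, 40.5]
finger_gap: 0.5
finger_force: 20.2
```

nudge_tcp(
  segments="0 0 0 0 0 0\n0 0 0 0 0 0",
)

```text
clock: 6.95
eef_pos: [485.4, 193.8, 69.8]
eef_rot: [-3.142, -0.0, 1.39]
wrist_force: [-11.7, -3.0, 25.3]
finger_gap: 0.5
finger_force: 12.5
```

```bash
python3 go.py 485.8 193.4 70 1.39
```

```text
[-0.4  0.4 -0.2] rotvec [-0. -0.  0.] [485.4 193.8  69.8] [-11.7  -3.   25.3]
```

nudge_tcp(
  segments="0 0 -0.1125 0 0 0\n0 0 -0.225 0 0 0\n-0.05 0.05 -0.3375 0 0 0\n-0.1125 0.135 -0.45 0 0 0\n-0.175 0.135 -0.5375 0 0 0",
)

```text
clock: 7.45
eef_pos: [526.7, 117.7, 279.2]
eef_rot: [-3.141, 0.0, 1.39]
wrist_force: [-0.4, 0.2, -0.3]
finger_gap: 0.3
finger_force: 0.0
```

nudge_tcp(
  segments="0 0 0 0 0 0\n0 0 0 0 0 0",
)

```text
clock: 7.65
eef_pos: [525.9, 118.1, 278.4]
eef_rot: [3.141, -0.0, 1.389]
wrist_force: [0.5, -0.5, -1.3]
finger_gap: -0.0
finger_force: 0.0
```

```bash
python3 - <<'E'
from h import *
im,d,K,T=grab("wrist");np.savez("wrist.npz",im=im,d=d,K=K,T=T)
s=grab("side")[0]
cv2.imwrite("pics/d.png",np.hstack([im[:300,100:400],cv2.resize(s[140:300,180:340],(300,300))])[:,:,::-1])
E
python3 w.py
```

```text
((538.662109375, 182.54226684570312), (200.70452880859375, 131.740478515625), 79.52591705322266)
[[497.4 284.8  64. ]
 [613.4 263.5  64. ]
 [588.1  78.2  64. ]
 [455.5 102.6  64. ]] [538.6 182.3  64. ]
[236  14  37  34 507] [558.1 263.1  69. ] [67.3 69.  70.8]
[197  93  30  35 206] [492.9 189.7  69. ] [67.2 69.  70.6]
[283  92  29  37 883] [587.6 173.6  69.1] [67.5 69.1 70.8]
[238 168  33  26 783] [524.1  99.8  69. ] [67.5 69.  70.8]
panel z 69.51027584563485
```

View pics/d.png

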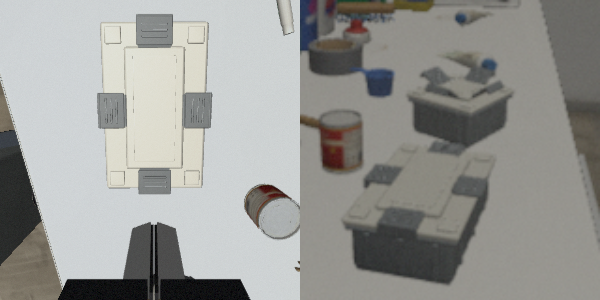

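All four tabs of the oblong box, at crop (154,30), (111,110), (197,110) and (154,180), lie flat at z ≈ 69, level with the panel. The square box's visible tabs are still up, and the gripper is clear.

```bash
python3 -c "
from cell import manip, cams
print(manip.sign_off())"
```

```text
the job is handed in; nothing more can be done
None
```

The oblong box's lid is shut with all four tabs pressed flat, the square box was left untouched, and the job was handed in at about 8 s of the 40 s allowed.

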